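# Set up the tracing light box

## Robot

A 7-joint arm with a two-finger parallel gripper is mounted at the origin on the work surface. World frame = base frame: x ahead of the robot, y to its left, z up, the work surface at z = 0. Lengths are in m, angles in rad, forces in N, time in s.
With the tool pointing down it reaches from about 0.4 to 0.875 m from the base axis. Payload 19.3 kg.
Tool frame: the origin (TCP) lies midway between the tips of the shut fingers; the grasp point (between the pads) lies 19 mm behind it; z points along the fingers, y is the line along which they close (so a half turn about z gives the same grasp; the last joint's range is limited). The gripper opens to 85 mm and grips with 20 to 120 N. Pads are 22 mm wide; open, the fingers measure 114 mm over their backs; the gripper's body (76 mm by 85 mm) begins 54 mm behind the grasp point. The pads swing forward as they close: fully open they stand 13 mm farther back than shut.
Start: joints at [1.118, 0.521, -0.036, 1.599, 0.021, 1.021, -0.113], TCP at [0.233, -0.58, 0.231] pointing down, gripper open.
Joint ranges: [-2.91, 2.91], [-0.3, 2.13], [-1.5, 1.42], [0.17, 2.43], [-1.26, 4.41], [0.16, 1.93], [-2.52, 2.52]. Speed limits (rad/s): [1.89, 1.89, 2.39, 2.39, 3.01, 3.01, 3.01].

## Interface

Orientations are given as [roll, pitch, yaw] about the fixed x, y, z axes, in that order (R = Rz(yaw) Ry(pitch) Rx(roll)).
In Python, from workcell import telemetry, grab_frame, calibration, bot, outline_of, landmark_of gives the robot as it stands. The module is installed in compiled form; this text tells all that it offers.
- The arm moves only by the shell command python3 -m inch 'ROWS' [FORCE]. ROWS is JSON, a list of rows, each a list of 7 numbers: the shift along the tool's x, y, z in m, then the turn, a rotation vector about the tool's x, y, z in rad, then the closure, from 0 (fully open) to 1 (shut). A call has 1 to 5 rows; each row shifts and turns the commanded pose from where the row before left it, along the tool's axes as they then stand; what a row does not reach is not made up. A row lasts 1/10 s, in which the tool goes at most 50 mm and 8.59 degrees, less where a joint would pass 70% of its speed; a pose out of reach is approached as far as the arm can. A call is refused whole if a number of a shift passes 0.05 or a number of a turn 0.15, either way. A call with a gripper value outside its range is refused whole. The fingers move at their own pace and stop on an object; FORCE is the grip in N (left out, the last holds). Time passes only in rows, so rows that do not move let the fingers close. It gives the time, the measured TCP pose, the force, the opening and the grip force at its end, in the units of the state.
- telemetry.observe(): the state, without advancing time (a new reading comes with each control period).
- grab_frame(name): name is "scene" or "side" or "wrist"; returns the picture (384x512x3 uint8, red, green, blue); there is no depth.
- calibration(name): a dict with "fovy" (degrees; the focal length in pixels is half the picture's height over the tangent of half this angle, whatever the lens; pixels are square), "cx", "cy" (the principal point, pixels), "pose" (4x4, takes a point from camera to world coordinates). Camera axes: x right, y down, z forward; pixel columns grow to the right and rows downward; lengths in m; the calibration is good to about 2 mm. The wrist camera is an equidistant fisheye: a pixel r from the principal point sees the ray r / f radians off the axis. A picture is of the moment at which its call begins: read the wrist's pose just before it. calibration takes no time and is no camera call; for the wrist camera it gives the pose at the moment of the call.
- bot.job_done(): hands the job in; it is judged then, once.
Trained networks look in the newest picture that a camera, given by its name, has taken for a name from the list of things; names that differ only in an ending like _2 or _b are one class to them, and where a whole thing is asked for, a point or a joint stands for the part that bears it (a point fixed in the world has none). Each returns a list of dicts, best first, with "score" (0 to 1); they miss things now and then, are a little off and sometimes report something else, mostly with a low value. They report only what shows in the picture. A call takes as long as a camera call. They do not tell look-alikes from the thing itself.
- outline_of(label, camera): "region" (384x512 bool, what is visible of it) and "rect" ([left, top, right, bottom] in pixels, round what is visible of it).
- landmark_of(label, camera): "xy" ([column, row] in pixels: a listed point, or the origin of a listed thing).
The state is a dict: "clock": time; "qpos": joint angles; "qd": joint speeds; "joint_efforts": joint torques, N m; "position": TCP position; "tool_rot": TCP orientation; "force": force on the tool from outside, world axes, zero at the start; "moment": the same for the moment, N m; "grip_width": finger opening in m; "finger_force": force on a finger pad.
Only numpy, scipy, OpenCV 4.12 (cv2) and the standard library are available. Lean on these libraries where they do the work, as an engineer would, in place of code of your own. Each camera call takes 0.05 s, during which the arm holds its last target. There are 200 camera calls.

## Task

Set up the tracing light box: pull up the stop's spring plunger, slide the stop along its track to the notch nearest the dial and let the plunger drop fully home in it. Then lay the long stencil (three windows) flat on the bright panel, square, with one of its short ends snug against the dial side of the stop's blade, and let go of it. Finally push the dial in, turn it clockwise by one position and let it spring back out there; leave everything else on the desk and on the box where it is.

Things in the scene. Friction and masses are not known exactly. Their poses are not given: they have to be found in the camera images.
- lightbox: Fixed grey tracing light box, 240 (x) by 420 (y) mm. Origin: centre of its underside, on the table; x away from the robot, y left. Bed with white panel 30 mm above the table, free for x -120 to 83, y -110 to 210 mm. Far edge: aluminium track, top 45 mm above the table, three 13 mm notches (holes) at y 175, 125, 75 mm. Right end (y below -110): console 50 mm high with the dial.
- stop (a joint): Sliding stop: steel carriage 56 mm wide on the track (top 66 mm above the table) and a blade 12 mm thick reaching from the track over the bed to the box's x = -90 mm, 32 to 48 mm above the table. Value (m): travel along the box's -y: 0 left hole, 0.050 middle, 0.100 right hole, nearest the dial. Starts between left and middle holes. Slides with about 3 N friction when the plunger is up.
- plunger (a joint): Spring plunger through the carriage, pulled straight up by its black knob. Value (m): 0 home in a hole, 0.012 tip riding on the track's top (so at the start), above that clear, 0.016 fully up. Spring 5 N at 0, 10 N fully up. It drops into any hole it passes; let go within 4 mm of a hole its round tip finds it; play there 1.5 mm each way.
- plunger_grip (a point): Centre of the plunger's upright round black knob, 30 mm diameter, 28 mm high, on the pin's axis; rises with the plunger (87 mm above the table when home). The gap between knob and carriage below it is at least 7 mm. Axes as the light box's.
- target_hole (a point): Middle of the mouth of the right hole, nearest the dial, on the track's top, 45 mm above the table. The plunger's axis stands over it when joint stop reads 0.100.
- stop_face (a point): Middle of the blade's flat face on the dial side (its -y face), 8 mm above the bed; moves with the stop. Axes as the light box's; the face looks along -y and runs 85 mm either way along x.
- stencil: The long plywood stencil, loose: a flat rectangular frame 62 (x) by 140 (y) by 8 mm with three equal windows in a row, about 60 g, lying flat on the table. Origin: centre of its underside; long axis along its y. Either end may face the stop.
- dial_grip (a point): Centre of the dial's grip bar, on the dial's axis, 88 mm above the table when out, 10 mm lower pushed in. Black dial: round skirt 66 mm diameter (top 72 mm above the table when out) under an upright bar 62 mm long (point's x), 16 mm wide (y), 32 mm high (16 mm either way of this point). A white line marks the pointer end (-x).
- dial (a joint): Turn of the dial (rad), clockwise seen from above. Positions: 0 (start), 1.05 (the next, wanted), 2.10. Locked in a position while out; pushed in more than 8 mm it turns with little friction. Let go within about 0.1 rad of a position it springs out and centres itself; between positions it stays in. Play in a position about 0.07 rad each way.
- dial_press (a joint): How far the dial is pushed in (down), in m: 0 out, 0.010 fully in at its hard stop. The spring takes 6 N at 0 and 11 N at 0.010.
- short_stencil: The short plywood stencil, loose, 62 (x) by 95 (y) by 8 mm with two windows; not wanted, leave it. Origin: centre of its underside.
- eraser: White eraser 55 by 20 by 13 mm on the left end of the light box's bed, behind the stop; leave it. Origin: centre of its underside.
- tape: Roll of masking tape, lying, 110 mm in diameter, 36 mm high; leave it. Origin: centre of its underside.
- jar_a: Small amber paint jar, 42 mm in diameter, 55 mm high; leave it. Origin: centre of its underside.
- jar_b: Small dark paint jar, 48 mm in diameter, 65 mm high; leave it. Origin: centre of its underside.
- water_cup: White cup, 74 mm in diameter, 90 mm high; leave it. Origin: centre of its underside.
- brush: Paint brush, 160 mm long, lying on the desk at the far right; leave it.
Mind the look-alikes: they are no part of the job. What is shaped like the stencil but red is not meant.

How it is judged:
By the outcome, as a careful person would: the job done as asked, in the order asked, and still so for the second after the job is handed in, with the robot touching nothing.
It also fails if it takes over 62 s, if anything falls off the work surface, if the arm or the gripper's body presses on something with over 40 N, if the wrist force passes 120 N, or if a joint passes its speed limit or range.

## Working session

There is one attempt and no reset: what is moved stays moved. The work goes in short steps, Python scripts to look and compute and a shell command to move; the robot and the scene stay as the last step left them, time stands still between calls to the robot, and variables do not carry over. Pictures are saved under pics/ and viewed, at most 10 in all, crops included, and the job is handed in when it is done.

```bash
mkdir -p pics; cat > h.py <<'E'
import numpy as np, cv2
from workcell import telemetry, grab_frame, calibration, bot, outline_of, landmark_of
def ray(cam,uv,c=None):
    c=c or calibration(cam); f=192/np.tan(np.radians(c["fovy"])/2); T=np.array(c["pose"])
    d=(np.array(uv,float)-[c["cx"],c["cy"]])/f
    if cam=="wrist":
        r=np.hypot(*d); s=np.sin(r)/r if r>1e-9 else 1; v=np.array([d[0]*s,d[1]*s,np.cos(r)])
    else: v=np.array([d[0],d[1],1.])
    return T[:3,3],T[:3,:3]@v
def at(cam,uv,z,c=None):
    o,v=ray(cam,uv,c); return o+v*(z-o[2])/v[2]
def save(img,name,s=1.5):
    cv2.imwrite("pics/"+name,cv2.resize(img[:,:,::-1],None,fx=s,fy=s))
E
python3 - <<'E'
from h import *
np.set_printoptions(precision=4,suppress=True)
zs=dict(lightbox=0,plunger_grip=.099,target_hole=.045,stop_face=.038,stencil=0,dial_grip=.088,short_stencil=0,eraser=.03,tape=0)
for cam in("scene","side"):
    im=grab_frame(cam); save(im,cam+".png",1.5)
    print(cam,np.array(calibration(cam)["pose"])[:3,3])
    for k,z in zs.items():
        for r in landmark_of(k,cam)[:3]:
            print(k,round(r["score"],2),np.array(r["xy"]),at(cam,r["xy"],z))
s=telemetry.observe();print(s)
print(np.array(calibration("wrist")["pose"]))
E
```

```text
scene [1.6896 0.3322 1.1401]
lightbox 0.97 [221.2 205. ] [ 0.5645 -0.1557  0.    ]
lightbox 0.15 [160.8 169.1] [ 0.4365 -0.4768  0.    ]
plunger_grip 0.67 [134.4 162.7] [ 0.5412 -0.5227  0.099 ]
target_hole 0.71 [231.1 219.4] [ 0.6681 -0.0759  0.045 ]
stop_face 0.77 [257.4 205.3] [ 0.5618 -0.0112  0.038 ]
stop_face 0.43 [383.9 242.3] [0.6039 0.4549 0.038 ]
stencil 0.78 [428.  211.7] [0.3549 0.6059 0.    ]
stencil 0.64 [337.  209.9] [0.4531 0.2732 0.    ]
stencil 0.61 [327.3 182.8] [0.3056 0.2083 0.    ]
dial_grip 0.6 [180.2 180. ] [ 0.5702 -0.3147  0.088 ]
short_stencil 0.54 [268.7 209.7] [0.5329 0.0252 0.    ]
eraser 0.45 [269.2 211.5] [0.572  0.0377 0.03  ]
tape 0.61 [386.9 239.9] [0.5515 0.4683 0.    ]
side [ 0.4256 -1.1123  1.3943]
lightbox 0.89 [272.  234.2] [ 0.5656 -0.162   0.    ]
plunger_grip 0.67 [262.5 189.9] [ 0.5396 -0.0223  0.099 ]
plunger_grip 0.51 [292.4 186.6] [ 0.6564 -0.0141  0.099 ]
target_hole 0.82 [290.  208.8] [ 0.6422 -0.0798  0.045 ]
stop_face 0.76 [266.4 201.6] [ 0.5551 -0.0321  0.038 ]
stencil 0.84 [197.9 246.2] [ 0.2849 -0.1952  0.    ]
stencil 0.76 [197.5
[... 358 characters left out ...]
.77 [256.5 121.7] [0.5562 0.485  0.    ]
{'clock': 1.0, 'qpos': array([ 1.1177,  0.5214, -0.0363,  1.5995,  0.0212,  1.0211, -0.1128]), 'qd': array([ 0.0002,  0.0011, -0.0016, -0.0001,  0.0005, -0.0003, -0.0009]), 'joint_efforts': array([ -0.002 , -92.6867,   1.9781, -37.0265,   0.0182,   0.0018,
         0.0001]), 'position': array([ 0.2334, -0.5797,  0.2313]), 'tool_rot': array([-3.1416, -0.    ,  0.3828]), 'force': array([ 0.4229, -0.0618, -0.5732]), 'moment': array([-0.0466,  0.0115,  0.0105]), 'finger_force': 0.0, 'grip_width': 0.08532596490370706}
[[ 0.3733 -0.8902 -0.2613  0.3002]
 [-0.9277 -0.3584 -0.1044 -0.5531]
 [-0.0007  0.2814 -0.9596  0.3732]
 [ 0.      0.      0.      1.    ]]
```

View pics/scene.png

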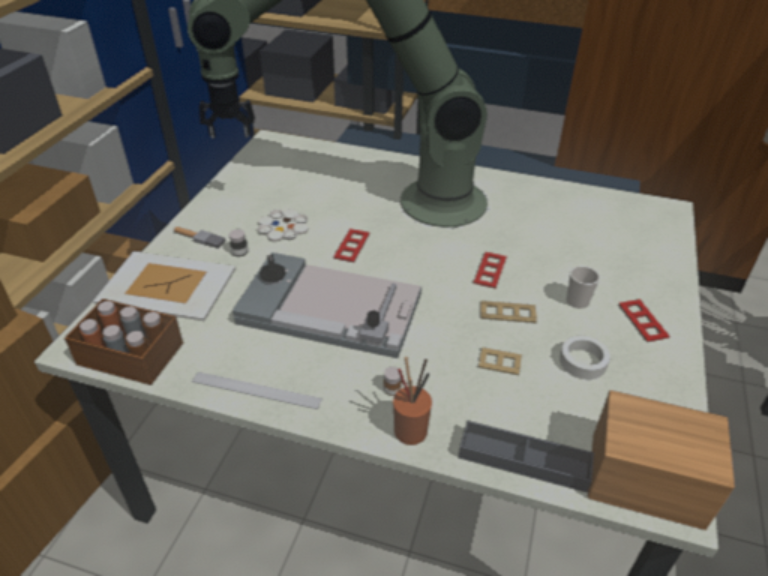

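View pics/side.png

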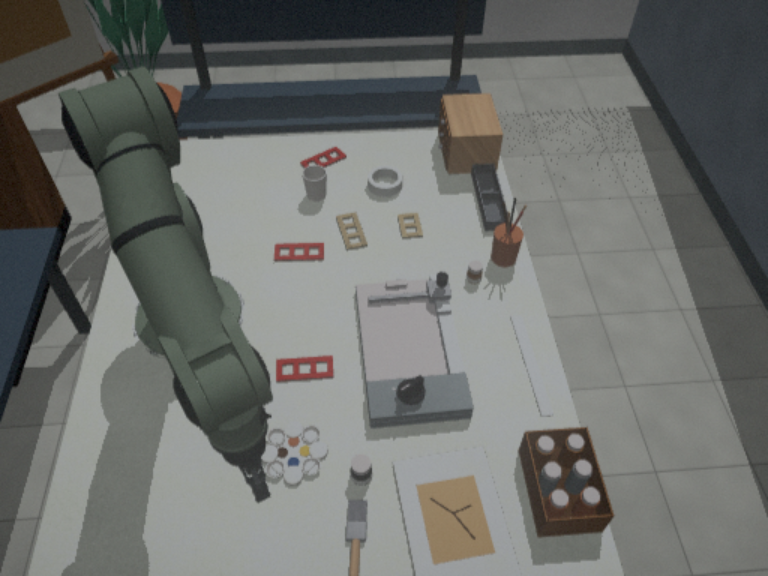

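Scene picture: light box in the middle, with the dial at about (180,180) in raw pixels, the plunger knob at about (248,212) and the wooden long stencil at (337,209). The red three-window frames are the decoys. The side picture agrees: stencil (235,154), knob (293,187), dial (272,259). I'll move above the box for a close look.

```bash
python3 -m inch '[[0.035,-0.019,-0.009,0,0,0,0],[0.035,-0.019,-0.009,0,0,0,0],[0.035,-0.019,-0.009,0,0,0,0],[0.035,-0.019,-0.009,0,0,0,0],[0.035,-0.019,-0.009,0,0,0,0]]' >/dev/null
python3 -m inch '[[0.035,-0.019,-0.009,0,0,0,0],[0.035,-0.019,-0.009,0,0,0,0],[0.035,-0.019,-0.009,0,0,0,0],[0.035,-0.019,-0.009,0,0,0,0],[0.035,-0.019,-0.009,0,0,0,0]]' >/dev/null
python3 -m inch '[[0.035,-0.019,-0.009,0,0,0,0],[0.035,-0.019,-0.009,0,0,0,0],[0.035,-0.019,-0.009,0,0,0,0],[0.035,-0.019,-0.009,0,0,0,0]]' >/dev/null
python3 -m inch '[[0,0,0,0,0,0.13,0],[0,0,0,0,0,0.13,0],[0,0,0,0,0,0.12,0],[0,0,0,0,0,0,0]]'
cat > look.py <<'E'
from h import *
import sys
np.set_printoptions(precision=4,suppress=True)
zs=dict(plunger_grip=.099,target_hole=.045,stop_face=.038,stencil=.0,dial_grip=.088,lightbox=0)
c=calibration("wrist"); im=grab_frame("wrist"); save(im,sys.argv[1]+".png",1.5)
np.save(sys.argv[1]+".npy",im); import pickle; pickle.dump(c,open(sys.argv[1]+".pkl","wb"))
for k in sys.argv[2:]:
    for r in landmark_of(k,"wrist")[:3]:
        print(k,round(r["score"],2),np.array(r["xy"]),at("wrist",r["xy"],zs[k],c))
s=telemetry.observe();print(s["clock"],s["position"],s["tool_rot"],s["force"])
E
python3 look.py w1 plunger_grip target_hole stop_face dial_grip lightbox stencil
```

```text
clock: 2.8
position: [0.5886, -0.1499, 0.3573]
tool_rot: [3.141, 0.0, 0.001]
force: [-0.3, -0.6, 0.3]
grip_width: 0.0851
finger_force: 0.0
plunger_grip 0.69 [147.9 109.2] [ 0.6669 -0.0075  0.099 ]
target_hole 0.69 [205.  109.3] [ 0.6633 -0.08    0.045 ]
target_hole 0.6 [168.8 177.5] [ 0.557  -0.0178  0.045 ]
stop_face 0.65 [168.6 175.9] [ 0.5581 -0.0156  0.038 ]
dial_grip 0.86 [364.3 188.5] [ 0.5507 -0.3204  0.088 ]
lightbox 0.82 [259.  164.9] [ 0.5681 -0.1635  0.    ]
lightbox 0.44 [ 35.4 146.9] [0.6168 0.2907 0.    ]
stencil 0.76 [ 57.4 223.8] [0.4506 0.2617 0.    ]
stencil 0.75 [ 94.1 290.8] [0.2891 0.2043 0.    ]
stencil 0.67 [271.7 293.1] [ 0.308  -0.1918  0.    ]
3.15 [ 0.5886 -0.1502  0.3573] [-3.1415 -0.      0.0039] [ 1.3196 -0.4645 -0.0747]
```

View pics/w1.png

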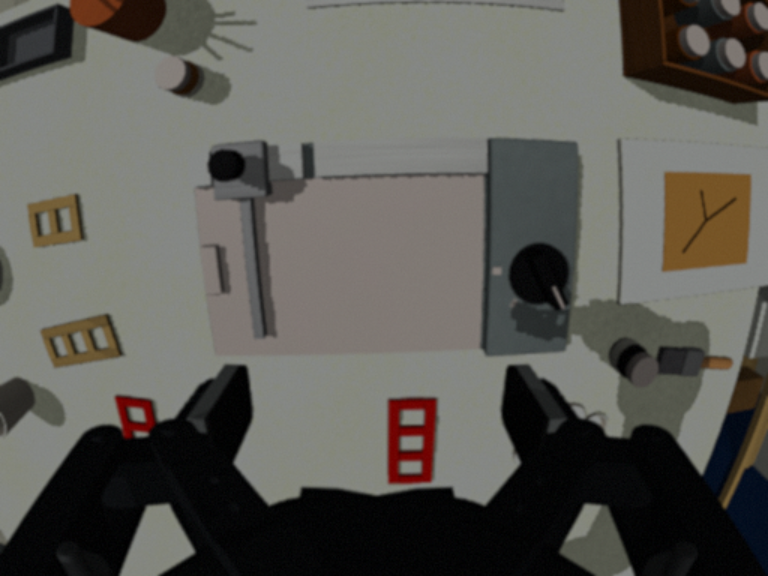

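```bash
python3 - <<'E'
from h import *; import pickle
np.set_printoptions(precision=4,suppress=True)
c=pickle.load(open("w1.pkl","rb"))
P=lambda u,v,z:at("wrist",(u/1.5,v/1.5),z,c)
print("near edge",P(215,355,.03),P(484,350,.03),P(487,354,.05),P(567,350,.05))
print("console L edge",P(488,140,.05),P(484,353,.05))
print("console R edge",P(578,143,.05),P(567,350,.05))
print("blade R edge",P(256,200,.048),P(272,336,.048)); print("blade L",P(241,200,.048),P(262,337,.048))
print("dial line",P(553,286,.104),P(565,307,.104),"other end",P(530,247,.104))
print("stencil corners",[P(*p,.008)[:2] for p in((42,331),(110,315),(122,355),(56,367))])
print("hole",P(302,160,.045),P(313,160,.045)); print("knob top ctr",P(227,165,.113), "carriage",[P(*p,.066)[:2] for p in((208,146),(266,141),(270,192),(214,197))])
im=np.load("w1.npy"); crop=im[90:215,120:400]; save(crop,"w1c.png",2.8)
E
```

```text
near edge [0.4447 0.045  0.03  ] [ 0.4534 -0.2756  0.03  ] [ 0.4572 -0.2742  0.05  ] [ 0.4592 -0.3732  0.05  ]
console L edge [ 0.6897 -0.2623  0.05  ] [ 0.4585 -0.2706  0.05  ]
console R edge [ 0.6944 -0.3633  0.05  ] [ 0.4592 -0.3732  0.05  ]
blade R edge [ 0.628  -0.0255  0.048 ] [ 0.4783 -0.0339  0.048 ]
blade L [ 0.6286 -0.0091  0.048 ] [ 0.4769 -0.0222  0.048 ]
dial line [ 0.5517 -0.3211  0.104 ] [ 0.5302 -0.337   0.104 ] other end [ 0.5895 -0.2935  0.104 ]
stencil corners [array([0.4575, 0.3441]), array([0.4856, 0.2048]), array([0.4279, 0.1973]), array([0.3999, 0.3324])]
hole [ 0.6675 -0.0744  0.045 ] [ 0.6672 -0.0857  0.045 ]
knob top ctr [ 0.6653 -0.0174  0.113 ] carriage [array([0.6866, 0.0188]), array([ 0.6875, -0.0423]), array([ 0.6367, -0.0452]), array([0.6343, 0.0142])]
```

View pics/w1c.png

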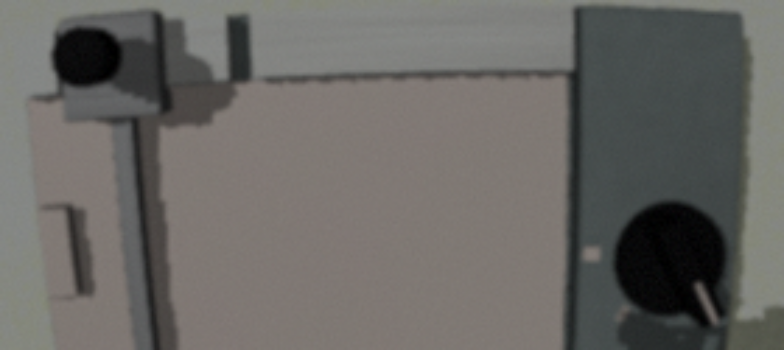

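The crop shows the knob at (227,165), the hole just right of the carriage and the dial bar at about 36° to the box, with its pointer towards -x-y. Box yaw is about 0.035. I'll go above the knob.

```bash
python3 -m inch '[[0.015,-0.027,0.034,0,0,-0.006,0],[0.015,-0.027,0.034,0,0,-0.006,0],[0.015,-0.027,0.034,0,0,-0.006,0],[0.015,-0.027,0.034,0,0,-0.006,0],[0.015,-0.027,0.034,0,0,-0.006,0]]'
python3 -m inch '[[0,0,0,0,0,0,0],[0,0,0,0,0,0,0]]'>/dev/null
python3 look.py w2 plunger_grip target_hole stop_face
```

```text
clock: 3.65
position: [0.6621, -0.0129, 0.186]
tool_rot: [-3.141, -0.0, 0.034]
force: [0.3, -0.7, 0.3]
grip_width: 0.0853
finger_force: 0.0
plunger_grip 0.85 [247.5 194.8] [ 0.6662 -0.0105  0.099 ]
target_hole 0.7 [317.1 181.1] [ 0.667  -0.0792  0.045 ]
stop_face 0.61 [253.1 269.7] [ 0.5608 -0.0193  0.038 ]
4.05 [ 0.662  -0.0151  0.1885] [ 3.1412 -0.0017  0.0314] [ 0.8254 -0.0295  0.5042]
```

View pics/w2.png

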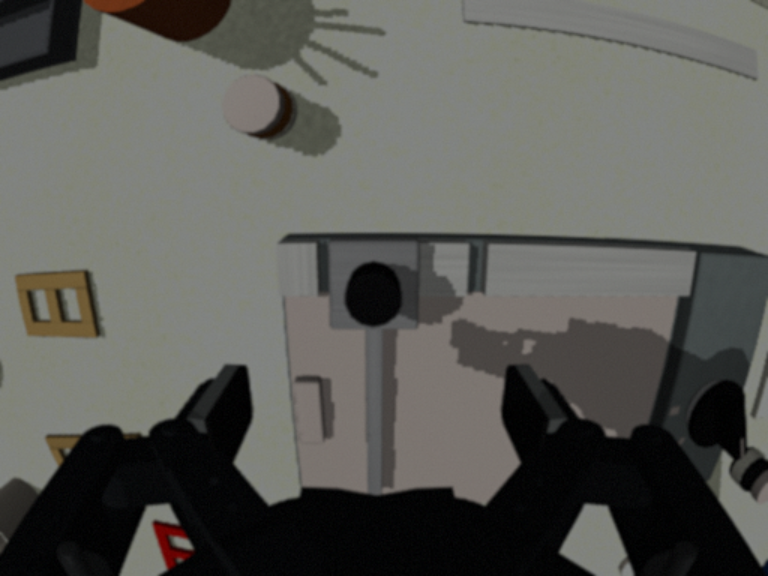

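Knob at (373,293) in the picture, with the open fingers either side of it and everything around it clear. I'll descend and grip.

```bash
python3 -m inch '[[0.002,-0.002,0.035,0,0,0,0],[0.002,-0.002,0.035,0,0,0,0],[0,0,0.034,0,0,0,0],[0,0,0,0,0,0,0]]'>/dev/null
python3 -m inch '[[0,0,0,0,0,0,0.6],[0,0,0,0,0,0,0.8],[0,0,0,0,0,0,1],[0,0,0,0,0,0,1],[0,0,0,0,0,0,1]]' 40
python3 -m inch '[[0,0,-0.005,0,0,0,1],[0,0,-0.005,0,0,0,1],[0,0,-0.002,0,0,0,1],[0,0,0,0,0,0,1]]'
```

```text
clock: 4.95
position: [0.6663, -0.0107, 0.085]
tool_rot: [3.141, -0.002, 0.032]
force: [-1.7, -3.9, 10.5]
grip_width: 0.0287
finger_force: 38.9
clock: 5.35
position: [0.6646, -0.0102, 0.0927]
tool_rot: [3.141, 0.002, 0.033]
force: [13.2, -2.4, -42.9]
grip_width: 0.0283
finger_force: 45.4
```

```bash
python3 -m inch '[[0,0,0.003,0,0,0,1],[0,0.005,0,0,0,0,1],[0,0.008,0,0,0,0,1]]'
python3 -m inch '[[0,0.01,0,0,0,0,1],[0,0.01,0,0,0,0,1],[0,0.01,0,0,0,0,1],[0,0.01,0,0,0,0,1],[0,0.006,0,0,0,0,1]]'
python3 -m inch '[[0,0.005,0,0,0,0,1],[0,0,0,0,0,0,1]]'
python3 - <<'E'
import subprocess,sys
E
python3 look.py w3 plunger_grip target_hole stop_face
```

```text
clock: 5.65
position: [0.6655, -0.0219, 0.0923]
tool_rot: [-3.14, 0.001, 0.034]
force: [1.2, 3.2, -9.9]
grip_width: 0.0284
finger_force: 49.0
clock: 6.15
position: [0.6672, -0.0705, 0.0923]
tool_rot: [3.141, 0.0, 0.032]
force: [-1.8, 2.6, -10.0]
grip_width: 0.0286
finger_force: 49.0
clock: 6.35
position: [0.6674, -0.0751, 0.0923]
tool_rot: [3.141, 0.0, 0.032]
force: [-1.7, -2.0, -10.3]
grip_width: 0.0286
finger_force: 49.0
plunger_grip 0.56 [250.8 258.2] [ 0.6661 -0.0751  0.099 ]
target_hole 0.75 [256.7 222.3] [ 0.6647 -0.0792  0.045 ]
stop_face 0.58 [256.3 328. ] [ 0.5634 -0.0831  0.038 ]
stop_face 0.44 [87.  75.1] [0.7679 0.0457 0.038 ]
6.55 [ 0.6674 -0.074   0.0922] [3.1411 0.0004 0.0327] [-2.632  -3.0821 -9.6862]
```

View pics/w3.png

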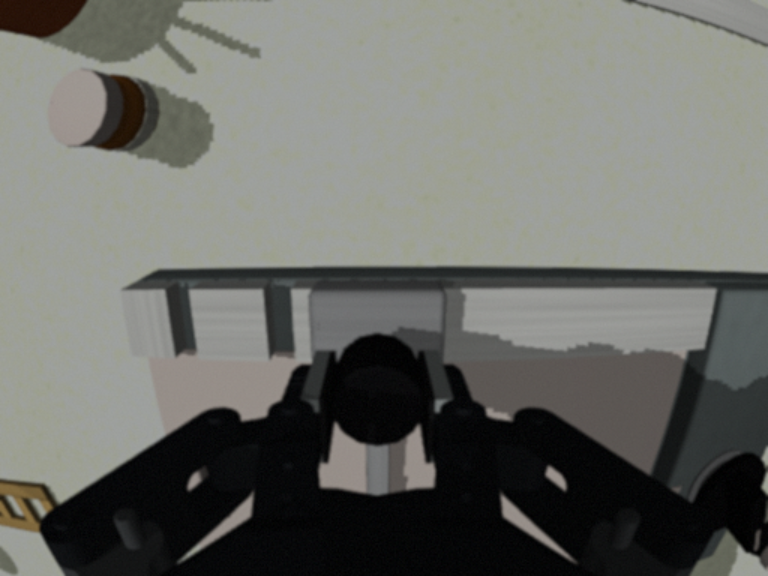

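```bash
python3 - <<'E'
from h import *; import pickle
np.set_printoptions(precision=4,suppress=True)
c=pickle.load(open("w3.pkl","rb")); im=np.load("w3.npy")
P=lambda u,v,z:at("wrist",(u,v),z,c)
g=im.mean(2)
for r in(200,205,210,215,220): print(r,g[r,78:232].astype(int).tolist() if r==210 else "", )
for u in range(80,230,10): print(u,P(u,210,.045)[:2],end=" ")
a,b=P(209,200,.066),P(297,200,.066); print("\ncarriage",a,b,(a+b)/2); 
print("bed-left/console edge",P(484-10,213,.05),P(720/1.5,195,.05))
E
```

```text
200 
205 
210 [159, 158, 158, 156, 151, 147, 147, 149, 149, 146, 146, 145, 146, 149, 151, 150, 150, 152, 152, 152, 147, 147, 147, 149, 151, 153, 149, 146, 141, 143, 144, 147, 150, 138, 104, 61, 40, 41, 43, 44, 42, 45, 45, 46, 51, 53, 54, 51, 57, 87, 133, 150, 155, 152, 153, 150, 153, 152, 152, 152, 153, 152, 153, 152, 152, 153, 153, 154, 153, 152, 151, 152, 153, 152, 153, 153, 153, 153, 152, 150, 154, 152, 151, 152, 152, 154, 153, 151, 153, 152, 152, 152, 152, 153, 152, 154, 153, 149, 124, 75, 43, 41, 42, 43, 49, 51, 53, 52, 52, 53, 52, 53, 53, 52, 52, 53, 83, 132, 153, 155, 153, 153, 151, 153, 153, 152, 150, 138, 113, 100, 105, 111, 112, 114, 116, 116, 115, 115, 114, 112, 115, 115, 114, 116, 114, 113, 114, 114, 115, 114, 116, 115, 113, 113]
215 
220 
80 [0.6681 0.0549] 90 [0.6686 0.0455] 100 [0.669  0.0364] 110 [0.6694 0.0278] 120 [0.6698 0.0194] 130 [0.6702 0.0113] 140 [0.6705 0.0034] 150 [ 0.6709 -0.0043] 160 [ 0.6712 -0.0118] 170 [ 0.6715 -0.0191] 180 [ 0.6718 -0.0263] 190 [ 0.6721 -0.0334] 200 [ 0.6723 -0.0404] 210 [ 0.6726 -0.0473] 220 [ 0.6728 -0.0541] 
carriage [ 0.6863 -0.0496  0.066 ] [ 0.6879 -0.102   0.066 ] [ 0.6871 -0.0758  0.066 ]
bed-left/console edge [ 0.6759 -0.2581  0.05  ] [ 0.6914 -0.2607  0.05  ]
```

```bash
python3 -m inch '[[0,0.005,0,0,0,0,1],[0,0,0,0,0,0,1]]'
python3 -m inch '[[0,0,0.003,0,0,0,1],[0,0,0.003,0,0,0,1],[0,0,0.003,0,0,0,1],[0,0,0,0,0,0,1]]'
```

```text
clock: 6.75
position: [0.6676, -0.079, 0.0922]
tool_rot: [-3.141, 0.0, 0.033]
force: [-1.5, 0.1, -10.8]
grip_width: 0.0283
finger_force: 49.0
clock: 7.15
position: [0.6677, -0.0789, 0.0829]
tool_rot: [3.141, 0.0, 0.033]
force: [-3.8, -2.0, -7.0]
grip_width: 0.0285
finger_force: 49.2
```

Plunger is 9 mm down with the spring still pulling, so it's in the hole. I'll lower it the rest of the way, release and rise.

```bash
python3 -m inch '[[0,0,0.003,0,0,0,1],[0,0,0.003,0,0,0,1],[0,0,0.001,0,0,0,1],[0,0,0,0,0,0,1]]'
python3 -m inch '[[0,0,0,0,0,0,0],[0,0,0,0,0,0,0],[0,0,0,0,0,0,0],[0,0,0,0,0,0,0]]'
python3 -m inch '[[0,0,-0.04,0,0,0,0],[0,0,-0.045,0,0,0,0],[0,0,-0.045,0,0,0,0],[0,0,0,0,0,0,0]]'
python3 look.py w4 plunger_grip stop_face
```

```text
clock: 7.55
position: [0.6677, -0.0789, 0.0764]
tool_rot: [3.141, 0.0, 0.033]
force: [-5.2, -1.1, -6.2]
grip_width: 0.0288
finger_force: 49.7
clock: 7.95
position: [0.6682, -0.0787, 0.0767]
tool_rot: [-3.142, -0.001, 0.033]
force: [-1.1, 0.4, -0.3]
grip_width: 0.084
finger_force: 0.0
clock: 8.35
position: [0.6705, -0.0789, 0.213]
tool_rot: [3.141, -0.009, 0.032]
force: [-0.5, -0.1, -0.1]
grip_width: 0.0854
finger_force: 0.0
stop_face 0.73 [255.  267.2] [ 0.5604 -0.0875  0.038 ]
stop_face 0.35 [ 19.  204.4] [0.6271 0.2502 0.038 ]
8.5 [ 0.6677 -0.0787  0.2063] [ 3.1416 -0.0002  0.0328] [ 0.5099 -1.4296 -0.2347]
```

View pics/w4.png

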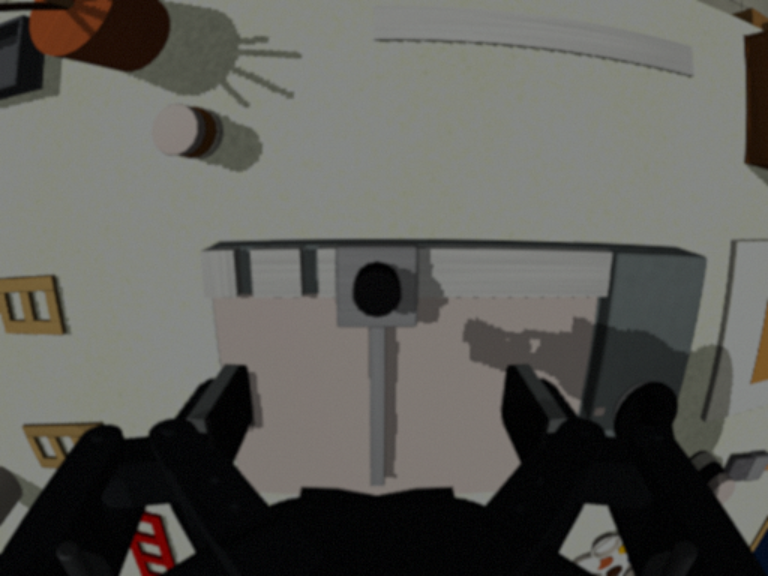

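The knob at (377,289) is low on the carriage and the stop is at the right hole. Next the stencil: compute the move.

```bash
python3 - <<'E'
from h import *; import pickle
np.set_printoptions(precision=4,suppress=True)
c=pickle.load(open("w4.pkl","rb"))
P=lambda u,v,z:at("wrist",(u/1.5,v/1.5),z,c)
print("blade R top",P(383,335,.048),P(385,482,.048),"L",P(369,335,.048),P(371,482,.048))
print("knob top",P(377,287,.101))
print(telemetry.observe()["qpos"])
E
```

```text
blade R top [ 0.6219 -0.0854  0.048 ] [ 0.4824 -0.0926  0.048 ] L [ 0.6216 -0.0751  0.048 ] [ 0.482  -0.0803  0.048 ]
knob top [ 0.6727 -0.0792  0.101 ]
[ 0.1327  0.6257 -0.1653  1.4823  0.1118  1.0426 -1.5961]
```

```bash
python3 -m inch '[[-0.024,-0.0395,-0.005,0,0,0,0],[-0.024,-0.0395,-0.005,0,0,0,0],[-0.024,-0.0395,-0.005,0,0,0,0],[-0.024,-0.0395,-0.005,0,0,0,0],[-0.024,-0.0395,-0.005,0,0,0,0]]'>/dev/null
python3 -m inch '[[-0.024,-0.0395,-0.005,0,0,-0.1,0],[-0.024,-0.0395,-0.005,0,0,0.1,0],[-0.024,-0.0395,-0.005,0,0,0,0],[-0.024,-0.0395,-0.005,0,0,0,0]]'>/dev/null
python3 -m inch '[[0,0,0,0,0,-0.145,0],[0,0,0,0,0,-0.145,0],[0,0,0,0,0,-0.145,0],[0,0,0,0,0,-0.145,0]]'>/dev/null
python3 -m inch '[[0,0,0,0,0,-0.145,0],[0,0,0,0,0,-0.145,0],[0,0,0,0,0,-0.145,0],[0,0,0,0,0,-0.145,0]]'>/dev/null
python3 -m inch '[[0,0,0,0,0,-0.145,0],[0,0,0,0,0,-0.145,0],[0,0,0,0,0,-0.145,0],[0,0,0,0,0,-0.145,0],[0,0,0,0,0,0,0]]'
python3 look.py w5 stencil
python3 - <<'E'
from h import *; import pickle
np.set_printoptions(precision=4,suppress=True)
im=np.load("w5.npy"); c=pickle.load(open("w5.pkl","rb"))
hsv=cv2.cvtColor(im,cv2.COLOR_RGB2HSV); m=cv2.inRange(hsv,(12,70,50),(28,255,255))
cs,_=cv2.findContours(m,cv2.RETR_EXTERNAL,cv2.CHAIN_APPROX_NONE)
for k in cs:
    if cv2.contourArea(k)<300: continue
    w=np.array([at("wrist",p[0],.008,c)[:2]*1000 for p in k],np.float32)
    print(cv2.boundingRect(k),cv2.minAreaRect(w))
E
```

```text
clock: 10.7
position: [0.4362, 0.2665, 0.2503]
tool_rot: [-3.14, -0.0, 1.776]
force: [0.9, -0.8, 0.4]
grip_width: 0.0858
finger_force: 0.0
stencil 0.82 [258.5 155.9] [0.4437 0.2795 0.    ]
10.8 [0.4363 0.2665 0.2506] [-3.1402 -0.      1.7681] [ 0.6024 -0.3804  0.4624]
(351, 143, 53, 70) ((614.6854858398438, 286.3155212402344), (63.4735221862793, 95.23381042480469), 3.3035624027252197)
(234, 106, 48, 104) ((442.1954345703125, 276.6005859375), (60.69415283203125, 138.81629943847656), 11.066874504089355)
```

View pics/w5.png

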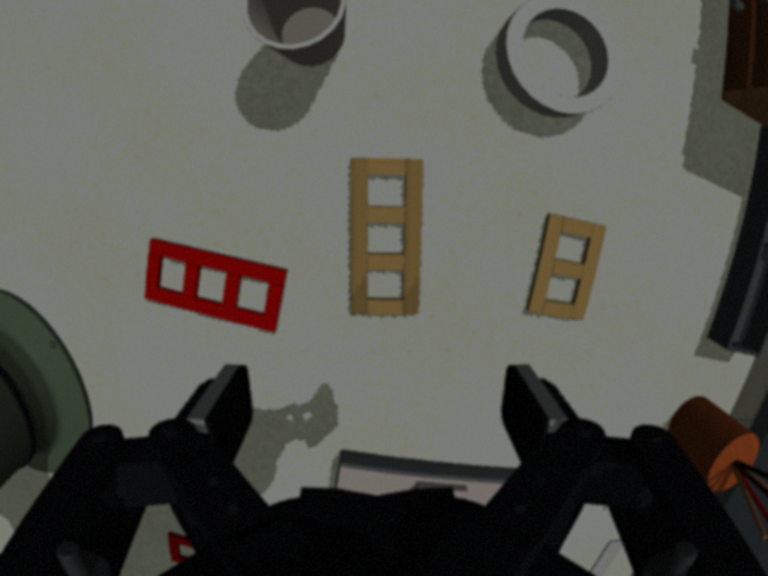

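Stencil at (386,236), between the fingers' line; measured 60.7×138.8 mm, yaw 0.193, so it matches. Descending.

```bash
python3 -m inch '[[0.004,0.004,0.045,0,0,0,0.1],[0.005,0.004,0.045,0,0,0.006,0.15],[0,0,0.045,0,0,0,0.15],[0,0,0.045,0,0,0,0.15],[0,0,0.04,0,0,0,0.15]]'
python3 -m inch '[[0,0,0.01,0,0,0,0.15],[0,0,0.006,0,0,0,0.15],[0,0,0,0,0,0,0.15]]'
```

```text
clock: 11.3
position: [0.4419, 0.2768, 0.029]
tool_rot: [-3.14, 0.0, 1.763]
force: [1.0, 0.4, -0.3]
grip_width: 0.0727
finger_force: 0.0
clock: 11.6
position: [0.4429, 0.2776, 0.0161]
tool_rot: [3.141, -0.0, 1.766]
force: [0.4, 1.0, -0.3]
grip_width: 0.0729
finger_force: 0.0
```

```bash
python3 -m inch '[[0,0,0.008,0,0,0,0.15],[0,0,0.004,0,0,0,0.15],[0,0,0,0,0,0,0.15]]'
python3 -m inch '[[0,0,0.004,0,0,0,0.15],[0,0,0,0,0,0,0.15]]'
python3 -m inch '[[0,0,0.003,0,0,0,0.15],[0,0,0,0,0,0,0.15]]'
```

```text
clock: 11.9
position: [0.4427, 0.2772, 0.0035]
tool_rot: [3.141, -0.0, 1.766]
force: [-0.2, 0.1, -0.2]
grip_width: 0.073
finger_force: 0.0
clock: 12.1
position: [0.4425, 0.2771, -0.0009]
tool_rot: [-3.141, 0.0, 1.767]
force: [-0.6, 0.2, 0.5]
grip_width: 0.0724
finger_force: 0.0
clock: 12.3
position: [0.4424, 0.2771, -0.0039]
tool_rot: [-3.141, 0.0, 1.767]
force: [-0.6, 0.1, 0.2]
grip_width: 0.0721
finger_force: 0.0
```

```bash
python3 -m inch '[[0,0,0.002,0,0,0,0.15],[0,0,0,0,0,0,0.15]]'
python3 -m inch '[[0,0,0.002,0,0,0,0.15],[0,0,0,0,0,0,0.15]]'
python3 -m inch '[[0,0,0.002,0,0,0,0.15],[0,0,0,0,0,0,0.15]]'
```

```text
clock: 12.5
position: [0.4424, 0.2771, -0.0059]
tool_rot: [-3.141, 0.0, 1.767]
force: [0.4, -0.2, 0.1]
grip_width: 0.0724
finger_force: 0.0
clock: 12.7
position: [0.4424, 0.2771, -0.0079]
tool_rot: [-3.141, 0.0, 1.767]
force: [0.0, 0.3, 0.2]
grip_width: 0.0724
finger_force: 0.0
clock: 12.9
position: [0.4426, 0.2773, -0.0086]
tool_rot: [3.141, 0.0, 1.767]
force: [-6.9, -4.9, 31.5]
grip_width: 0.0724
finger_force: 15.7
```

```bash
python3 -m inch '[[0,0,-0.005,0,0,0,0.15],[0,0,0,0,0,0,0.3],[0,0,0,0,0,0,0.4],[0,0,0,0,0,0,0.4],[0,0,0,0,0,0,0.4]]' 30
python3 -m inch '[[0,0,-0.01,0,0,0,0.4],[0,0,-0.03,0,0,0,0.4],[0,0,-0.045,0,0,0,0.4],[0,0,-0.045,0,0,0,0.4],[0,0,0,0,0,0,0.4]]'
python3 look.py w6 stencil
```

```text
clock: 13.4
position: [0.4428, 0.2774, -0.0041]
tool_rot: [3.141, -0.0, 1.767]
force: [-3.7, -2.7, 21.2]
grip_width: 0.0613
finger_force: 27.4
clock: 13.9
position: [0.4444, 0.2786, 0.1303]
tool_rot: [3.135, -0.003, 1.766]
force: [0.2, 0.3, -1.4]
grip_width: 0.061
finger_force: 34.8
stencil 0.57 [ 97.  227.6] [0.29   0.2031 0.    ]
14.0 [0.443  0.2771 0.1262] [ 3.1398 -0.0004  1.7661] [ 0.5806  0.613  -0.871 ]
```

View pics/w6.png

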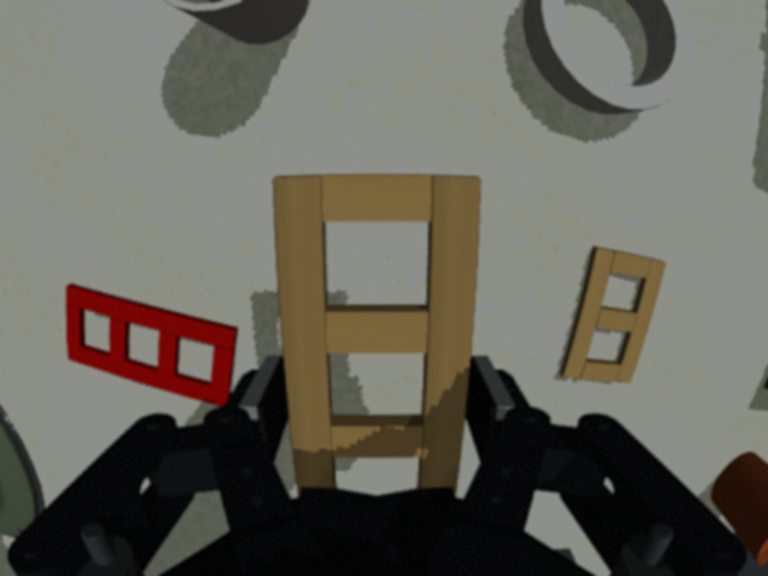

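Stencil gripped squarely at its middle, seen head-on between the pads. Carry it over the bed on the dial side of the blade.

```bash
python3 -m inch '[[0,0,0,0,0,0.079,0.4],[0,0,0,0,0,0.079,0.4],[-0.02,0.004,0,0,0,0,0.4],[-0.0415,0.009,0,0,0,0,0.4],[-0.0415,0.009,0,0,0,0,0.4]]'>/dev/null
python3 -m inch '[[-0.0415,0.009,0,0,0,0,0.4],[-0.0415,0.009,0,0,0,0,0.4],[-0.0415,0.009,0,0,0,0,0.4],[-0.0415,0.009,0,0,0,0,0.4],[-0.0415,0.009,0,0,0,0,0.4]]'>/dev/null
python3 -m inch '[[-0.0415,0.009,0,0,0,0,0.4],[-0.0415,0.009,0,0,0,0,0.4],[-0.0415,0.009,0,0,0,0,0.4],[-0.02,0.003,0,0,0,0,0.4],[0,0,0,0,0,0,0.4]]'
python3 -m inch '[[0,0,0.02,0,0,0,0.4],[0,0,0.03,0,0,0,0.4],[0,0,0.025,0,0,0,0.4],[0,0,0,0,0,0,0.4]]'
python3 look.py w7
```

```text
clock: 15.5
position: [0.5559, -0.1772, 0.1235]
tool_rot: [-3.139, 0.0, 1.604]
force: [-0.4, 0.9, -1.2]
grip_width: 0.0607
finger_force: 34.7
clock: 15.9
position: [0.5544, -0.1723, 0.0467]
tool_rot: [-3.136, -0.002, 1.61]
force: [0.2, 0.0, -0.8]
grip_width: 0.0609
finger_force: 34.7
15.95 [ 0.5555 -0.1726  0.0487] [-3.1381 -0.0015  1.61  ] [-0.6679 -0.118  -0.032 ]
```

View pics/w7.png

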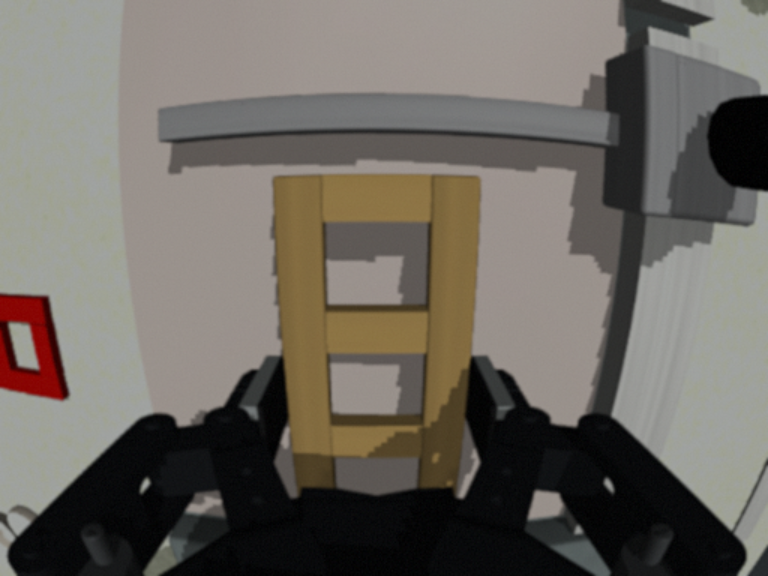

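```bash
python3 - <<'E'
from h import *; import pickle
np.set_printoptions(precision=4,suppress=True)
c=pickle.load(open("w7.pkl","rb")); im=np.load("w7.npy").astype(float)
g=cv2.GaussianBlur(im.mean(2),(0,0),1)
def edge(u0,u1,v0,v1,z,ch=None):
    pts=[]
    for u in range(u0,u1,4):
        col=(g if ch is None else cv2.GaussianBlur(ch,(0,0),1))[v0:v1,u]; d=np.gradient(col); pts.append(at("wrist",(u,v0+np.argmin(d) if ch is None else v0+np.argmax(abs(d))),z,c))
    p=np.array(pts); q=p[:,:2]; k=np.polyfit(q[:,0],q[:,1],1); r=q[:,1]-np.polyval(k,q[:,0]); ok=abs(r)<.0015
    k=np.polyfit(q[ok,0],q[ok,1],1); print(k,np.polyval(k,.556),ok.mean())
edge(125,395,80,96,.048)
edge(190,314,108,126,.0605,im[:,:,0]-im[:,:,2])
E
```

```text
[ 0.0335 -0.1072] -0.0885588328306957 1.0
[ 0.0387 -0.1245] -0.10296116068240352 1.0
```

```bash
python3 -m inch '[[0,0,0.01,0,0,0.004,0.4],[0,0,0.009,0,0,0,0.4],[0,0,0,0,0,0,0.4]]'
python3 -m inch '[[0.006,0,0.002,0,0,0,0.4],[0.005,0,0,0,0,0,0.4],[0,0,0,0,0,0,0.4],[0,0,0,0,0,0,0.4]]'
```

```text
clock: 16.25
position: [0.5563, -0.1737, 0.0306]
tool_rot: [-3.141, -0.0, 1.605]
force: [-0.8, 0.2, -0.4]
grip_width: 0.0609
finger_force: 34.7
clock: 16.65
position: [0.5565, -0.1626, 0.0296]
tool_rot: [3.141, 0.0, 1.605]
force: [-0.2, 0.4, -1.0]
grip_width: 0.0609
finger_force: 34.7
```

```bash
python3 -m inch '[[0.001,0,0.002,0,0,0,0.4],[0,0,0.001,0,0,0,0.4],[0,0,0,0,0,0,0.4]]'
python3 -m inch '[[0.0015,0,0,0,0,0,0.4],[0,0,0,0,0,0,0.4]]'
python3 -m inch '[[0.001,0,0,0,0,0,0.4],[0,0,0,0,0,0,0.4]]'
python3 -m inch '[[0.001,0,0,0,0,0,0.4],[0,0,0,0,0,0,0.4]]'
```

```text
clock: 16.95
position: [0.5563, -0.1619, 0.0262]
tool_rot: [-3.142, -0.0, 1.605]
force: [-0.8, 1.2, -0.5]
grip_width: 0.0611
finger_force: 34.8
clock: 17.15
position: [0.5563, -0.1602, 0.0263]
tool_rot: [-3.142, -0.0, 1.605]
force: [0.3, 0.2, -1.0]
grip_width: 0.061
finger_force: 34.8
clock: 17.35
position: [0.5562, -0.1591, 0.0263]
tool_rot: [-3.142, -0.0, 1.605]
force: [0.7, 0.5, -0.1]
grip_width: 0.0607
finger_force: 34.8
clock: 17.55
position: [0.5562, -0.1583, 0.0263]
tool_rot: [-3.142, 0.0, 1.605]
force: [0.4, 0.1, -0.7]
grip_width: 0.0608
finger_force: 34.7
```

```bash
python3 -m inch '[[0.001,0,0,0,0,0,0.4],[0,0,0,0,0,0,0.4]]' | grep -E 'posi|force'
python3 -m inch '[[0.0007,0,0,0,0,0,0.4],[0,0,0,0,0,0,0.4]]'| grep -E 'posi|force'
python3 -m inch '[[0.0007,0,0,0,0,0,0.4],[0,0,0,0,0,0,0.4]]'| grep -E 'posi|force'
```

```text
position: [0.5562, -0.1578, 0.0263]
force: [0.9, -3.6, 0.2]
finger_force: 34.8
position: [0.5561, -0.1576, 0.0264]
force: [-0.2, -6.5, 0.7]
finger_force: 34.8
position: [0.5561, -0.1575, 0.0264]
force: [1.2, -10.1, -0.2]
finger_force: 34.8
```

```bash
python3 -m inch '[[-0.001,0,0.0007,0,0,0,0.4],[0,0,0,0,0,0,0.4]]' | grep -E 'posi|force'
python3 -m inch '[[0,0,0,0,0,0,0.15],[0,0,0,0,0,0,0.1],[0,0,0,0,0,0,0.05],[0,0,0,0,0,0,0.05]]'| grep -E 'posi|force|wid'
python3 -m inch '[[0,0,-0.02,0,0,0,0.05],[0,0,-0.04,0,0,0,0],[0,0,-0.04,0,0,0,0],[0,0,-0.04,0,0,0,0],[0,0,0,0,0,0,0]]'
python3 look.py w8
python3 - <<'E'
from h import *; import pickle
np.set_printoptions(precision=4,suppress=True)
c=pickle.load(open("w8.pkl","rb")); im=np.load("w8.npy")
m=cv2.inRange(cv2.cvtColor(im,cv2.COLOR_RGB2HSV),(12,70,50),(28,255,255))
cs,_=cv2.findContours(m,cv2.RETR_EXTERNAL,cv2.CHAIN_APPROX_NONE)
for k in cs:
    if cv2.contourArea(k)<300: continue
    w=np.array([at("wrist",p[0],.038,c)[:2]*1000 for p in k],np.float32)
    print(cv2.boundingRect(k),cv2.minAreaRect(w))
print(telemetry.observe()["qpos"])
E
```

```text
position: [0.5562, -0.1575, 0.0261]
force: [-3.3, -5.3, 10.2]
finger_force: 35.8
position: [0.5561, -0.1567, 0.0255]
force: [0.1, -0.1, -0.9]
grip_width: 0.0812
finger_force: 0.0
clock: 19.25
position: [0.5584, -0.1571, 0.1705]
tool_rot: [3.135, 0.002, 1.605]
force: [0.8, -0.2, -0.3]
grip_width: 0.0853
finger_force: 0.0
19.3 [ 0.5573 -0.1572  0.168 ] [3.1377 0.0013 1.6044] [-0.1401 -0.9352 -0.9257]
(214, 114, 68, 139) ((556.3296508789062, -158.11419677734375), (61.724510192871094, 138.6114959716797), 1.8875869512557983)
[ 0.5425  0.5663 -0.5251  1.7688  0.3526  0.8967 -0.1033]
```

View pics/w8.png

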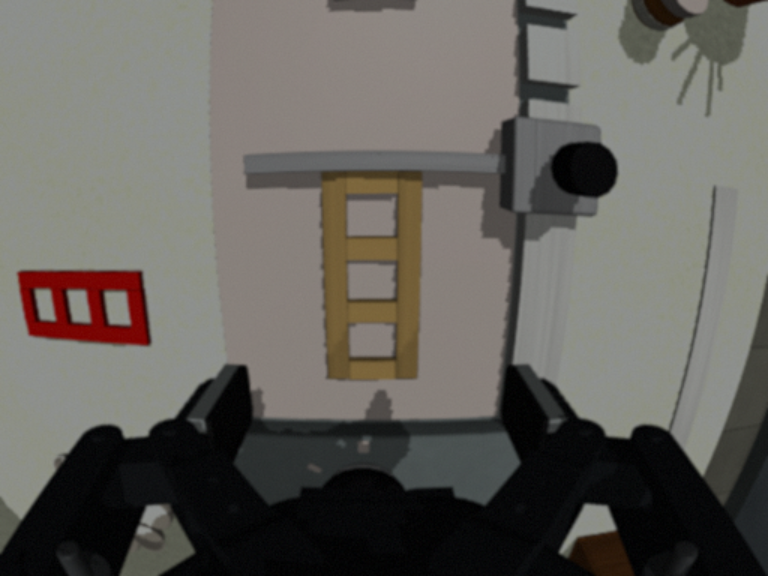

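Stencil lies flat, square and with its end flush against the blade (raw yaw 0.033, same as the blade). On to the dial.

```bash
python3 -m inch '[[0,0,-0.009,0,0,0.139,0],[0,0,-0.009,0,0,0.139,0],[0,0,-0.009,0,0,0.139,0],[0,0,-0.008,0,0,0.139,0],[0,0,0,0,0,0.139,0]]'>/dev/null
python3 -m inch '[[0,0,0,0,0,0.139,0],[0,0,0,0,0,0.139,0],[0,0,0,0,0,0,0]]'
python3 -m inch '[[-0.024,0.033,0,0,0,0,0],[-0.024,0.033,0,0,0,0,0],[-0.024,0.033,0,0,0,0,0],[-0.024,0.033,0,0,0,0,0],[0,0,0,0,0,0,0]]'
python3 look.py w9 dial_grip
python3 -c "
from h import *
im=np.load('w9.npy'); save(np.clip(im.astype(float)*1.8,0,255).astype(np.uint8),'w9b.png',1.5)"
```

```text
clock: 20.1
position: [0.5558, -0.1567, 0.1997]
tool_rot: [-3.141, 0.001, 0.629]
force: [0.0, 0.2, 0.1]
grip_width: 0.085
finger_force: 0.0
clock: 20.6
position: [0.5547, -0.3263, 0.1993]
tool_rot: [3.141, 0.003, 0.63]
force: [0.2, 0.3, -0.5]
grip_width: 0.0854
finger_force: 0.0
dial_grip 0.57 [243.4 189. ] [ 0.5534 -0.3192  0.088 ]
20.7 [ 0.556  -0.3207  0.1995] [-3.1402  0.0005  0.6339] [0.2825 1.0775 0.3113]
```

View pics/w9b.png

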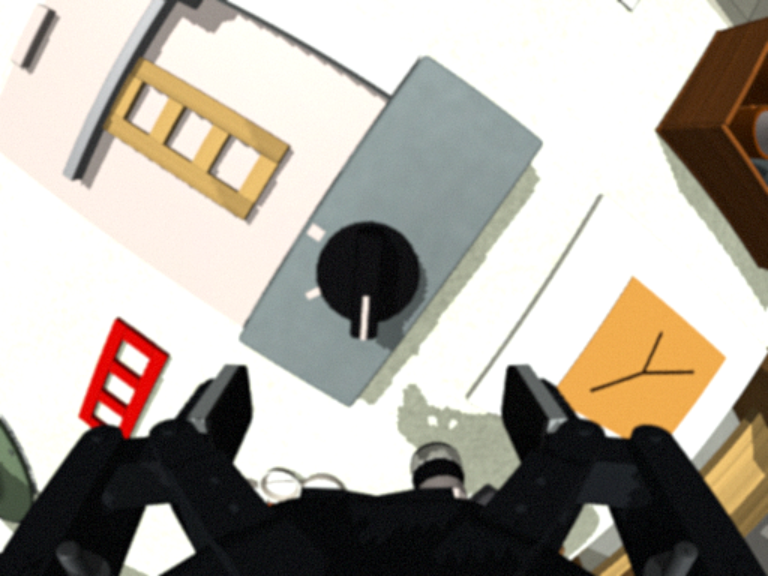

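```bash
python3 - <<'E'
from h import *; import pickle
np.set_printoptions(precision=4,suppress=True)
c=pickle.load(open("w9.pkl","rb")); im=np.load("w9.npy").astype(float)*1.8
P=lambda u,v,z:at("wrist",(u/1.5,v/1.5),z,c)
print("skirt",[P(*p,.072)[:2] for p in((317,272),(419,272),(368,222),(368,324))],P(368,273,.072))
g=im.mean(2)
sub=g[190:228,225:262]; ys,xs=np.where(sub>120); print(len(xs))
# white line pixels: bright near bar
m=np.zeros_like(g,np.uint8); m[196:226,238:250]=(g[196:226,238:250]>110)
ys,xs=np.where(m); print(xs.min(),xs.max(),ys.min(),ys.max())
w=np.array([P(x*1.5,y*1.5,.104)[:2] for x,y in zip(xs,ys)])
vx,vy,x0,y0=cv2.fitLine(w.astype(np.float32),cv2.DIST_L2,0,.01,.01).ravel(); print("line ang",np.arctan2(vy,vx),x0,y0, len(xs))
print("bar tip top",P(364,335,.104))
m2=((g>25)&(g<400))  # bar faces vs skirt brightness
print(g[150:180:6,215:280:4].astype(int))
E
```

```text
skirt [array([ 0.538 , -0.2928]), array([ 0.5754, -0.3442]), array([ 0.582 , -0.3003]), array([ 0.5288, -0.3387])] [ 0.5562 -0.319   0.072 ]
285
239 245 197 225
line ang 0.5588135 0.5406198 -0.32800975 134
bar tip top [ 0.532  -0.3343  0.104 ]
[[150 150 154 147 102  36  20  15  17  19  33 105 150 149 147 145 147]
 [213 152  48  16  19  22  12  11  10   8   9  15  22  50 147 143 142]
 [149  25  10  15  15  18  17  19  15  14  15  16  13  13  18 138 141]
 [ 21  11  15  16  15  18   9  13  13  16   7  10   4  15  20  33 148]
 [ 21  14  13  16  19  15  10  19  20  18  12  15  11   8  18  16  89]]
```

Dial centre about (0.556,-0.319), bar yaw about 0.57; the skirt measures 64–66 mm as it should. Clockwise is towards the marks on the left. Descend, grip.

```bash
python3 -m inch '[[0.001,-0.001,0.04,0,0,0.03,0],[0,0,0.04,0,0,0.03,0.2],[0,0,0.035,0,0,0,0.4],[0,0,0.004,0,0,0,0.5],[0,0,0,0,0,0,0.6]]'
python3 -m inch '[[0,0,0,0,0,0,0.8],[0,0,0,0,0,0,1],[0,0,0,0,0,0,1],[0,0,0,0,0,0,1],[0,0,0,0,0,0,1]]' 40
python3 -c "
from workcell import telemetry as t
s=t.observe();print(s['position'],s['tool_rot'],s['moment'])"
```

```text
clock: 21.2
position: [0.557, -0.3176, 0.0816]
tool_rot: [-3.14, 0.0, 0.575]
force: [-0.7, -0.6, 1.6]
grip_width: 0.0347
finger_force: 0.0
clock: 21.7
position: [0.5575, -0.3182, 0.0836]
tool_rot: [3.141, -0.001, 0.573]
force: [-3.0, 5.8, 5.6]
grip_width: 0.0149
finger_force: 42.2
[ 0.55753095 -0.31818436  0.08363976] [ 3.14064434e+00 -1.34488967e-03  5.72616474e-01] [ 1.10301632  0.62762288 -0.03552052]
```

```bash
python3 -m inch '[[0,0,0.004,0,0,0,1],[0,0,0.004,0,0,0,1],[0,0,0.003,0,0,0,1],[0,0,0,0,0,0,1]]' 60
python3 -m inch '[[0,0,0.002,0,0,0,1],[0,0,0,0,0,0,1]]'
```

```text
clock: 22.1
position: [0.5577, -0.3182, 0.0737]
tool_rot: [3.14, -0.001, 0.573]
force: [-7.4, 8.0, 21.8]
grip_width: 0.0146
finger_force: 67.1
clock: 22.3
position: [0.5581, -0.3183, 0.0734]
tool_rot: [3.139, -0.002, 0.572]
force: [-15.3, 12.4, 48.9]
grip_width: 0.0144
finger_force: 71.1
```

```bash
python3 -m inch '[[0,0,-0.0015,0,0,0,1],[0,0,0,0,0,0.1,1],[0,0,0,0,0,0.1,1],[0,0,0,0,0,0.1,1]]'
python3 -m inch '[[0,0,0,0,0,0.12,1],[0,0,0,0,0,0.12,1],[0,0,0,0,0,0.12,1],[0,0,0,0,0,0.12,1]]'
python3 -m inch '[[0,0,0,0,0,0.12,1],[0,0,0,0,0,0.1,1],[0,0,0,0,0,0.05,1],[0,0,0,0,0,0,1],[0,0,0,0,0,0,1]]'
python3 -c "
from workcell import telemetry as t
s=t.observe();print(s['position'],s['tool_rot'],s['moment'])"
```

```text
clock: 22.7
position: [0.558, -0.319, 0.0737]
tool_rot: [3.14, -0.003, 0.268]
force: [-7.8, 4.3, 24.8]
grip_width: 0.0147
finger_force: 67.4
clock: 23.1
position: [0.5579, -0.3202, 0.0737]
tool_rot: [3.14, -0.004, -0.213]
force: [-6.9, -2.8, 22.3]
grip_width: 0.0145
finger_force: 66.9
clock: 23.6
position: [0.5575, -0.3209, 0.0737]
tool_rot: [3.14, -0.004, -0.479]
force: [-7.7, -4.8, 25.1]
grip_width: 0.0144
finger_force: 67.1
[ 0.55746903 -0.32090619  0.07373542] [ 3.1402235  -0.00432536 -0.4789633 ] [-1.16398252  2.19797262 -0.0453443 ]
```

```bash
python3 -m inch '[[0,0,-0.003,0,0,0,1],[0,0,-0.003,0,0,0,1],[0,0,-0.003,0,0,0,1],[0,0,-0.002,0,0,0,1],[0,0,0,0,0,0,1]]'
python3 -c "
from workcell import telemetry as t
s=t.observe();print(s['position'],s['tool_rot'],s['moment'])"
```

```text
clock: 24.1
position: [0.5573, -0.3208, 0.0837]
tool_rot: [3.14, -0.004, -0.479]
force: [-3.6, -8.0, 5.8]
grip_width: 0.0147
finger_force: 64.3
[ 0.55726834 -0.32077696  0.08374117] [ 3.14032327 -0.00375821 -0.47881269] [-1.93895734  0.98955747  0.02224163]
```

Dial is out again (back at 0.0837). Release, rise, and verify.

```bash
python3 -m inch '[[0,0,0,0,0,0,0.6],[0,0,0,0,0,0,0.3],[0,0,0,0,0,0,0],[0,0,0,0,0,0,0]]'>/dev/null
python3 -m inch '[[0,0,-0.04,0,0,0,0],[0,0,-0.045,0,0,0,0],[0,0,-0.045,0,0,0,0],[0,0,-0.04,0,0,0,0],[0,0,0,0,0,0,0]]'
python3 -m inch '[[0,0,0,0,0,0,0],[0,0,0,0,0,0,0]]'>/dev/null
python3 look.py w10 dial_grip target_hole plunger_grip stop_face
python3 - <<'E'
from h import *; import pickle
np.set_printoptions(precision=4,suppress=True)
c=pickle.load(open("w10.pkl","rb")); im=np.load("w10.npy")
m=cv2.inRange(cv2.cvtColor(im,cv2.COLOR_RGB2HSV),(12,70,50),(28,255,255))
cs,_=cv2.findContours(m,cv2.RETR_EXTERNAL,cv2.CHAIN_APPROX_NONE)
for k in cs:
    if cv2.contourArea(k)<300: continue
    w=np.array([at("wrist",p[0],.038,c)[:2]*1000 for p in k],np.float32)
    print(cv2.boundingRect(k),cv2.minAreaRect(w))
# white pointer line at z=.104: rectify top view around the dial
N=81; g=im.mean(2); f=192/np.tan(np.radians(c["fovy"])/2); T=np.linalg.inv(np.array(c["pose"]))
def px(p):
    q=T[:3,:3]@p+T[:3,3]; r=np.hypot(q[0],q[1]); th=np.arctan2(r,q[2]); return c["cx"]+f*th*q[0]/r, c["cy"]+f*th*q[1]/r
best=[]
for a in np.arange(-1.6,1.6,.02):
    v=[]
    for d in np.arange(.012,.029,.002):
        u,w=px(np.array([.556-d*np.cos(a),-.319-d*np.sin(a),.104])); v.append(cv2.getRectSubPix(g.astype(np.float32),(1,1),(float(u),float(w)))[0,0])
    best.append((np.mean(v),a))
print(sorted(best)[-5:],np.median([b[0] for b in best]))
E
```

```text
clock: 25.0
position: [0.5587, -0.3197, 0.2569]
tool_rot: [-3.141, -0.008, -0.478]
force: [0.1, -0.0, -0.3]
grip_width: 0.0855
finger_force: 0.0
dial_grip 0.96 [253.1 181.8] [ 0.553  -0.3189  0.088 ]
target_hole 0.91 [ 60.5 182.9] [ 0.6681 -0.0762  0.045 ]
plunger_grip 0.81 [ 40.8 189.5] [ 0.6696 -0.0848  0.099 ]
plunger_grip 0.46 [150.5 223.1] [ 0.5663 -0.1984  0.099 ]
stop_face 0.62 [107.  239.9] [ 0.5634 -0.0899  0.038 ]
25.45 [ 0.5566 -0.3186  0.2503] [ 3.1415  0.0013 -0.4783] [-0.2915  0.0846 -0.2393]
(99, 180, 101, 82) ((556.5528564453125, -159.33316040039062), (62.725074768066406, 142.6081085205078), 1.8332463502883911)
(470, 145, 31, 22) ((421.9195556640625, -649.878173828125), (70.24246215820312, 19.537328720092773), 83.5856704711914)
(491, 40, 21, 28) ((551.8250122070312, -755.5850219726562), (55.47105026245117, 35.126914978027344), 87.69036865234375)
(340, 0, 127, 106) ((620.3080444335938, -582.75146484375), (120.92668914794922, 158.6429901123047), 5.649173736572266)
[(np.float32(108.68841), np.float64(-0.4999999999999991)), (np.float32(116.99136), np.float64(-0.41999999999999904)), (np.float32(120.532295), np.float64(-0.4799999999999991)), (np.float32(122.776474), np.float64(-0.43999999999999906)), (np.float32(123.864586), np.float64(-0.4599999999999991))] 26.893356
```

```bash
python3 -c "
from workcell import bot
print(bot.job_done())"
```

```text
the job is handed in; nothing more can be done
None
```

The job is handed in at about 25 s: the plunger is home in the notch nearest the dial, the long wooden stencil lies square and snug against the blade, and the dial is one position clockwise and sprung out. I viewed 12 pictures, two over the limit of 10.

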